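Register a stencil plate on the printing jig and fit its hold-down frame

ROBOT

A 6-joint arm with a two-finger parallel gripper is mounted at the origin on the work surface. World frame = base frame: x ahead of the robot, y to its left, z up, the work surface at z = 0. Lengths are in mm, angles in rad, forces in N, time in s.
With the tool pointing down it reaches from about 275 to 1000 mm from the base axis. Payload 8.4 kg.
Tool frame: the origin (TCP) lies at the very end of the fingers, on their centre line; the grasp point (between the pads) lies 19 mm behind it (r.tcp_to_grasp is the distance from the TCP to the grasp point, in mm); z points along the fingers, y is the line along which they close (so a half turn about z gives the same grasp; the last joint's range is limited). The gripper opens to 85 mm and grips with 20 to 120 N. Pads are 22 mm wide; open, the fingers measure 114 mm over their backs; the gripper's body (76 mm by 85 mm) begins 54 mm behind the grasp point. The pads swing forward as they close: fully open they stand 13 mm farther back than shut.
Start: joints at [1.152, 0.353, 1.633, -0, 1.155, -0.002], TCP at [253.022, 571.496, 231.281] pointing down, gripper open.
Joint ranges: [-2.63, 2.63], [-0.92, 2.1], [0.06, 2.66], [-1.3, 4.44], [0, 2.69], [-3.02, 3.02]. Speed limits (rad/s): [2.22, 2.22, 2.79, 3.14, 3.14, 3.14].

INTERFACE

Orientations are given as [roll, pitch, yaw] about the fixed x, y, z axes, in that order (R = Rz(yaw) Ry(pitch) Rx(roll)).
In Python, from rig import r gives the robot as it stands. The module is installed in compiled form; this text tells all that it offers.
- The arm moves only by the tool play_rows, never from a script. Its argument "rows" is a list of rows, each an object with "dp": the shift along the tool's x, y, z in units of 40 mm (1.0 is 40 mm), a list of three; "turn": the turn, a rotation vector about the tool's x, y, z in units of 6 degrees (1.0 is 6 degrees), a list of three; "fingers": the closure, from 0 (fully open) to 1 (shut). In form: [{"dp": [tx, ty, tz], "turn": [wx, wy, wz], "fingers": fingers}, ...]. A call has 1 to 5 rows; each row shifts and turns the commanded pose from where the row before left it, along the tool's axes as they then stand; what a row does not reach is not made up. A row lasts 1/12 s, in which the tool goes at most 41.7 mm and 7.16 degrees, less where a joint would pass 70% of its speed; a pose out of reach is approached as far as the arm can. A call is refused whole if a number of a shift passes 1 or a number of a turn 1, either way. A call with a gripper value outside its range is refused whole. The fingers move at their own pace and stop on an object; "force" is the grip in N (left out, the last holds). Time passes only in rows, so rows that do not move let the fingers close. It gives the time, the measured TCP pose, the force, the opening and the grip force at its end, in the units of the state.
- r.sense(): the state, without advancing time (a new reading comes with each control period).
- r.grab_frame(name): name is "scene" or "top"; returns a dict with "pixels" (400x640x3 uint8, red, green, blue), "fx", "fy", "cx", "cy" (pixels), "dist" ([k1, k2, p1, p2, k3] as OpenCV has them; the pictures are not rectified), "pose" (4x4, takes a point from camera to world coordinates). Camera axes: x right, y down, z forward; pixel columns grow to the right and rows downward; lengths in mm; the calibration is good to about 2 mm. A picture is of the moment at which its call begins. There is no depth.
- r.sign_off(): hands the job in; it is judged then, once.
The state is a dict: "clock": time; "qpos": joint angles; "qvel": joint speeds; "joint_efforts": joint torques, N m; "eef_pos": TCP position; "tcp_rot": TCP orientation; "contact_force": force on the tool from outside, world axes, zero at the start; "wrist_torque": the same for the moment, N m; "opening": opening from 0.0 (shut) to 1.0 (fully open); "grasp_force": force on a finger pad.
Only numpy, scipy, OpenCV 4.12 (cv2) and the standard library are available. Lean on these libraries where they do the work, as an engineer would, in place of code of your own. Each camera call takes 0.05 s, during which the arm holds its last target. There are 200 camera calls.

TASK

Set up the stencil-printing jig: take the metal stencil plate by its red grip from the sloping rack, slide it on the bed in under the blue lip until its two round holes drop over the brass studs and it lies flat on the bed. Then take the wooden hold-down frame by its black bar and lower it, level and without dropping it, over the two steel guide pins until it rests flat on the stencil. Let go of both, and do not disturb the jars, mug, tin, brush, lino block and roller standing about.

Things in the scene. Friction and masses are not known exactly. Their poses are not given: they have to be found in the camera images.
- jig: Fixed printing jig; place and yaw vary. Origin: underside of its white bed, straight below where the centres of stencil and frame must end up. x towards the blue rear ledge (away from the robot), y left, z up. Bed 20 mm thick (top at z=20), spanning x -115 to +85, y -115 to +115 mm. Home = stencil's axes along the jig's, stencil origin at jig (0, 0, 20 mm), frame origin at jig (0, 0, 26 mm).
- jig_stud (a point): Tip of the left brass stud. There are two, at jig x=+20, y=+42 and -42 mm: diameter 10 mm, 8.5 mm high above the bed, the last 3 mm tapering to diameter 5.
- jig_pin (a point): Tip of the left steel guide pin. There are two, at jig x=0, y=+85 and -85 mm: diameter 12 mm, 52 mm high above the bed, the last 10 mm tapering to diameter 5.
- jig_lip (a point): Middle of the front edge of the blue lip, at its underside. Lip: jig x=+52 to +83, 150 mm wide in y, underside 26 and top 34 mm above the bed; wall behind at x=+75. Home, the stencil's rear edge is 13 mm under it: so slide the stencil in towards +x from about 25 mm short of home, rear part riding on the stud tops; loosely held, its front edge sinks to the bed (leans 4-6 deg) until it drops.
- rack: Fixed plywood rack holding the stencil at the start; side (left or right), place and yaw vary. Origin on the table under the middle of its sloping face; x is downhill (away from the robot at yaw 0). Face 160 mm along the slope by 190 mm wide, falling 30 degrees towards +x, its middle 62 mm above the table; a foot strip 14 mm high, 8 mm thick, along the lower edge.
- stencil: Loose aluminium stencil plate, 0.2 to 0.4 kg, 130 (x) by 120 (y) by 6 mm. Origin: centre of its underside; x forward (downhill on the rack), y left, z plate normal. Two round through holes, diameter 14, at x=+20, y=+42 and -42 mm. Rectangular cut-outs 20 by 16 mm at x=+40, y=+-13 and 22 by 26 mm at x=-42, y=+-30. At the start it lies on the rack, leaning 30 degrees.
- stencil_grip (a point): Centre of the top of the stencil's red upright grip. Grip: a block 12 mm thick (stencil x), 50 mm wide (stencil y), from 6 to 42 mm above the plate's underside, centred at stencil x=-12, y=0. On the rack it leans with the plate: its top is 30 degrees over towards the rack's +x (away from the robot). Sliding the plate over the studs drags with up to about 9 N; once dropped it stands firm.
- board: Fixed cork board under the frame at the start, 170 by 250 mm, 14 mm thick, origin centre of its underside; side (left or right), place and yaw vary.
- frame: Loose hold-down frame of light wood, 0.3 to 0.55 kg, lying flat at the start. Origin: centre of its underside; z up. 95 (x) by 200 (y) by 12 mm, with a window 66 (x) by 120 (y) mm in the middle. Two round through holes of diameter 15 at x=0, y=+85 and -85 mm for the guide pins. It may go on either way round. Home, the stencil's red grip stands up in its window.
- frame_bar (a point): Centre of the frame's black bar handle, 72 mm above the frame's underside, over its centre. The bar runs along the frame's y: 14 mm thick in x, 16 mm high, 144 mm long, on two dark posts at y=+66 and -66 mm.
- jar_blue: Bystander: blue jar with white cap, diameter 68, height 95 mm, origin at its base.
- jar_violet: Bystander: violet jar with metal cap, diameter 72, height 105 mm, origin at its base.
- tin: Bystander: steel tin, diameter 74, height 110 mm, origin at its base.
- mug: Bystander: blue mug, diameter 80, height 90 mm, origin at its base.
- brush: Bystander: paint brush lying flat, 190 mm long.
- lino: Bystander: lino printing block lying flat, 105 by 75 by 16 mm.
- roller: Bystander: ink roller lying flat, about 140 by 100 mm, 32 mm high.
Mind the look-alikes: they are no part of the job. What is shaped like the frame but green is not meant.

How it is judged:
By the outcome, as a careful person would: the job done as asked, in the order asked, and still so for the second after the job is handed in, with the robot touching nothing.
It also fails if it takes over 64 s, if anything falls off the work surface, if the arm or the gripper's body presses on something with over 40 N, if the wrist force passes 120 N, or if a joint passes its speed limit or range.

## Working session

There is one attempt and no reset: what is moved stays moved. The work goes in short steps, Python scripts to look and compute and a tool call to move; the robot and the scene stay as the last step left them, time stands still between calls to the robot, and variables do not carry over. Pictures are saved under pics/ and viewed, at most 10 in all, crops included, and the job is handed in when it is done.

Besides the shell and the picture viewer there is one more tool, called as name(argument=value, ...), one argument or row to a line, values as JSON. play_rows: Moves the arm, as the interface text tells. Its arguments: {"type":"object","properties":{"rows":{"type":"array"},"force":{"type":"number"}},"required":["rows"]}

```bash
mkdir -p pics
python3 - <<'E'
from rig import r
import cv2,pickle
d={}
for n in("scene","top"):
    f=r.grab_frame(n);d[n]=f
    cv2.imwrite(f"pics/{n}0.png",f["pixels"][:,:,::-1])
    print(n,f["fx"],f["fy"],f["cx"],f["cy"],f["dist"],f["pose"])
pickle.dump(d,open("f0.pkl","wb"))
print(r.sense(),r.tcp_to_grasp)
E
```

```text
scene 434.656383031567 434.656383031567 316.38259870055845 203.94839706748067 [-0.00866109  0.          0.          0.          0.        ] [[ 7.86383300e-01  5.12804458e-01 -3.44431261e-01  1.10571607e+03]
 [ 6.17670014e-01 -6.61053161e-01  4.26019332e-01 -6.92325344e+02]
 [-9.22276149e-03 -5.47759350e-01 -8.36585103e-01  1.46314989e+03]
 [ 0.00000000e+00  0.00000000e+00  0.00000000e+00  1.00000000e+00]]
top 392.76625166859736 392.76625166859736 318.72833132960125 198.76750867097113 [-0.00868112  0.          0.          0.          0.        ] [[ 3.11773162e-03 -9.91229088e-01  1.32118036e-01  3.66408314e+02]
 [-9.99944135e-01 -1.75586126e-03  1.04232301e-02  9.93176200e+00]
 [-1.00998279e-02 -1.32143152e-01 -9.91179187e-01  1.34058422e+03]
 [ 0.00000000e+00  0.00000000e+00  0.00000000e+00  1.00000000e+00]]
{'clock': 0.1, 'qpos': array([ 1.15159420e+00,  3.53569114e-01,  1.63405592e+00,  3.56022853e-06,
        1.15521795e+00, -2.41250104e-03]), 'qvel': array([-1.37334586e-03, -5.87059835e-04, -2.24758028e-03, -1.63471261e-03,
        3.40722047e-04,  4.55027261e-05]), 'joint_efforts': array([ 1.90066285e-04, -6.06360340e+01, -3.42821431e+01,  1.63754844e-04,
        3.85961845e-03, -5.84641796e-06]), 'eef_pos': array([252.84769408, 571.09970392, 230.6445108 ]), 'tcp_rot': array([-3.14034233e+00, -6.27180955e-06,  2.72480158e+00]), 'contact_force': array([0.1812924 , 0.51813902, 0.78855045]), 'wrist_torque': array([0.03259276, 0.03023313, 0.00997405]), 'grasp_force': 0.0, 'opening': 0.9989092914688702} 18.700000000000003
```

View pics/top0.png

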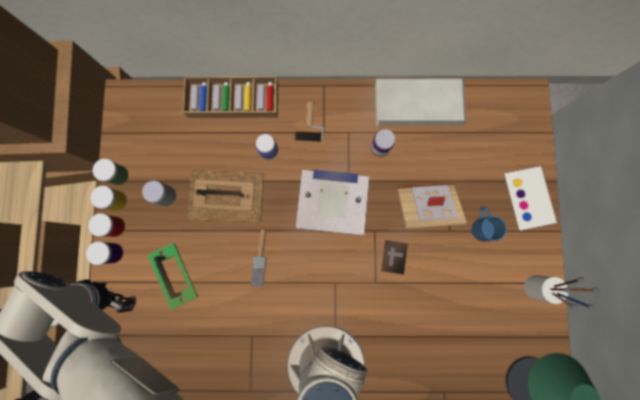

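View pics/scene0.png

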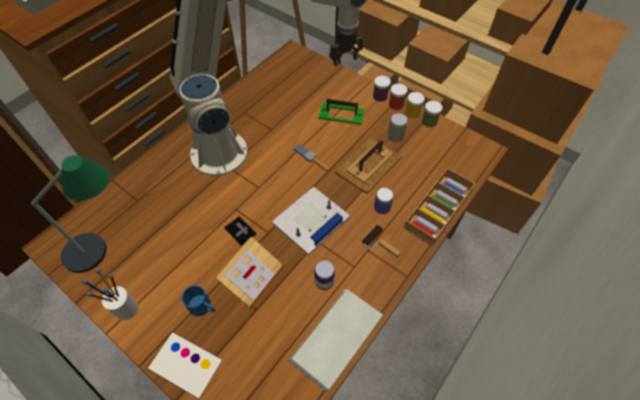

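Run:
```python
import pickle,cv2,numpy as np
d=pickle.load(open("f0.pkl","rb"))
T=[("top",290,162),("top",180,162),("top",390,170),("scene",268,180),("scene",328,128),("scene",210,228)]
o=[]
for n,u,v in T:
    w,h=(84,84)
    o.append(cv2.resize(d[n]["pixels"][v:v+h,u:u+w,::-1],(260,260),interpolation=cv2.INTER_CUBIC))
cv2.imwrite("pics/c1.png",np.vstack([np.hstack(o[:3]),np.hstack(o[3:])]))
```

```text
(no output)
```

View pics/c1.png

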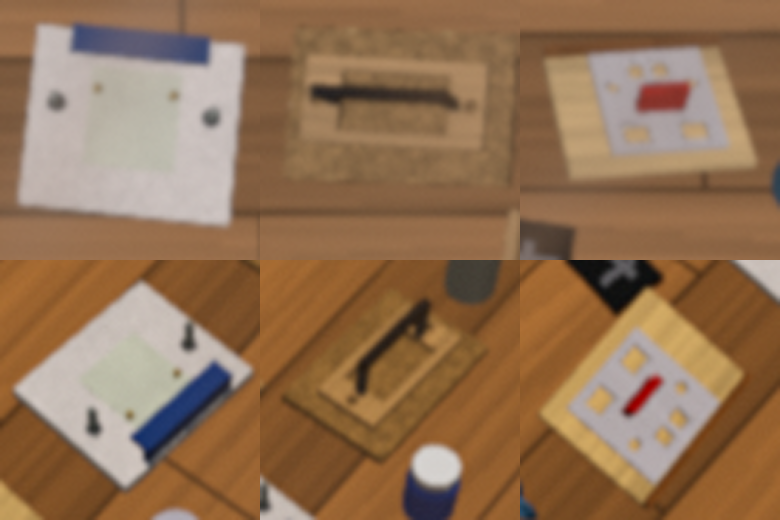

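```bash
cat > fit.py <<'E'
import numpy as np,cv2
from scipy.optimize import least_squares
from scipy.spatial.transform import Rotation as R
import pickle
d=pickle.load(open("f0.pkl","rb"))
def proj(n,P):
    f=d[n];M=np.linalg.inv(f["pose"]);K=np.array([[f["fx"],0,f["cx"]],[0,f["fy"],f["cy"]],[0,0,1]])
    return cv2.projectPoints(np.float64(P).reshape(-1,1,3),cv2.Rodrigues(M[:3,:3])[0],M[:3,3],K,np.array(f["dist"]))[0][:,0]
def world(p,P,tilt=0):  # p: x,y,z,yaw ; tilt = rotation about y
    return R.from_euler("xyz",[0,tilt,p[3]]).apply(np.float64(P))+p[:3]
def fit(L,p0,zfix=None,tilt=0):
    def full(p): return p if zfix is None else np.r_[p[:2],zfix,p[2]]
    def res(p,per=False):
        q=full(p);o=[]
        for n in("top","scene"):
            if L.get(n): o.append(proj(n,world(q,[a[0] for a in L[n]],tilt))-[a[1] for a in L[n]])
        return o if per else np.concatenate(o).ravel()
    s=least_squares(res,p0,loss="soft_l1",x_scale=np.r_[np.ones(len(p0)-1)*10,.1])
    return full(s.x),res(s.x,True)
E
cat > m1.py <<'E'
from fit import *
np.set_printoptions(precision=2,suppress=True)
s=84/260
def px(n,u,v,ox,oy,A): return [(a,((b[0]-ox+.5)*s-.5+u,(b[1]-oy+.5)*s-.5+v)) for a,b in A]
J={"top":px("top",290,162,0,0,[((85,115,20),(36,24)),((85,-115,20),(245,43)),((-115,-115,20),(231,225)),((-115,115,20),(18,205)),((52,75,54),(71,50)),((52,-75,54),(209,63)),((20,42,28.5),(98,88)),((20,-42,28.5),(174,96))]),
"scene":px("scene",268,180,0,260,[((85,115,20),(253,372)),((-115,-115,20),(13,388)),((-115,115,20),(140,281)),((20,42,28.5),(177,373)),((20,-42,28.5),(130,415)),((0,85,72),(189,326)),((0,-85,72),(92,412))])}
F={"top":px("top",180,162,260,0,[((47.5,100,12),(305,55)),((47.5,-100,12),(487,64)),((-47.5,-100,12),(480,150)),((-47.5,100,12),(302,138))]),
"scene":px("scene",328,128,260,260,[((47.5,-100,12),(370,426)),((-47.5,-100,12),(319,390)),((47.5,100,12),(461,337))])}
S={"top":px("top",390,170,520,0,[((65,60,6),(587,55)),((65,-60,6),(717,47)),((-65,-60,6),(731,148)),((-65,60,6),(611,157)),((20,42,3),(613,87)),((20,-42,3),(697,83)),((40,13,3),(635,70)),((40,-13,3),(659,69)),((-42,30,3),(637,133)),((-42,-30,3),(693,131))]),
"scene":px("scene",210,228,520,260,[((65,60,6),(718,392)),((65,-60,6),(652,485)),((-65,-60,6),(567,407)),((-65,60,6),(640,330)),((20,42,3),(682,386)),((20,-42,3),(635,443)),((40,13,3),(679,418)),((40,-13,3),(664,435)),((-42,30,3),(635,358)),((-42,-30,3),(600,400))])}
for nm,L,z,t in(("jig",J,0,0),("frame",F,14,0),("stencil",S,60,np.pi/6)):
  for sub in(L,{"top":L["top"]},{"scene":L["scene"]}):
    p,r_=fit(sub,[520,0,0],z,t)
    print(nm,list(sub),p,*[np.abs(a).max() for a in r_])
    if len(sub)==2: print(*[a for a in r_])
p,r_=fit(S,[520,-300,60,0],None,np.pi/6);print(p)
p,r_=fit(J,[520,0,0,0],None);print(p)
E
python3 m1.py
```

```text
jig ['top', 'scene'] [549.39 -24.78   0.    -0.1 ] 0.8803500823048864 1.2530560270095066
[[ 0.74 -0.38]
 [ 0.15 -0.02]
 [-0.33 -0.37]
 [ 0.25 -0.77]
 [-0.21 -0.06]
 [ 0.13  0.12]
 [-0.   -0.73]
 [ 0.2  -0.88]] [[ 0.06 -0.91]
 [-0.54  0.43]
 [-0.3  -0.17]
 [-0.32 -0.55]
 [-0.25 -0.45]
 [-0.28 -1.25]
 [-0.23 -1.25]]
jig ['top'] [548.07 -24.48   0.    -0.09] 0.5652753915536266
jig ['scene'] [551.7  -26.36   0.    -0.11] 0.7575296034373196
frame ['top', 'scene'] [556.14 349.13  14.    -0.05] 0.9894676331136338 0.8792040053768915
[[ 0.74 -0.37]
 [ 0.23 -0.23]
 [ 0.33 -0.27]
 [-0.99  0.44]] [[ 0.72 -0.27]
 [-0.88 -0.65]
 [-0.03 -0.13]]
frame ['top'] [555.73 349.65  14.    -0.05] 1.1475522226982378
frame ['scene'] [557.33 347.75  14.    -0.05] 0.8432211070829112
stencil ['top', 'scene'] [ 525.17 -352.15   60.      0.06] 6.188316104197895 3.061728684593561
[[ 0.25 -0.29]
 [-6.19  0.25]
 [-0.73 -0.77]
 [ 0.22 -1.49]
 [-0.28  0.17]
 [-2.05 -0.  ]
 [ 0.09  0.42]
 [ 0.11  0.3 ]
 [-0.43  0.36]
 [ 0.14 -0.07]] [[ 0.6   3.06]
 [ 0.58 -0.46]
 [-0.14 -0.17]
 [-1.14 -1.27]
 [-0.44  0.56]
 [-0.47  0.55]
 [-0.45  0.23]
 [-0.28  0.45]
 [-0.38  0.49]
 [-0.23 -0.06]]
stencil ['top'] [ 525.   -353.27   60.      0.06] 5.774607041950276
stencil ['scene'] [ 525.26 -350.99   60.      0.06] 2.764340106064367
[ 525.33 -352.05   62.04    0.06]
[549.29 -24.29  -5.12  -0.1 ]
```

```bash
cat > ren.py <<'E'
from fit import *
from scipy.optimize import minimize
SS=6
def box(x0,x1,y0,y1,z0,z1): return [(x,y,z) for x in(x0,x1) for y in(y0,y1) for z in(z0,z1)]
def rect(x,y,w,h,z): return [(x-w/2,y-h/2,z),(x+w/2,y-h/2,z),(x+w/2,y+h/2,z),(x-w/2,y+h/2,z)]
def cyl(x,y,rad,z0,z1=None): 
    a=np.linspace(0,2*np.pi,20)[:-1]
    return [(x+rad*np.cos(t),y+rad*np.sin(t),z) for z in((z0,) if z1 is None else(z0,z1)) for t in a]
# (points, colour id): convex pieces in painter order
JIG=[(box(-115,85,-115,115,0,20),1),(rect(-15,0,200,230,20),2),(box(75,83,-75,75,20,54),3),(box(52,83,-75,75,46,54),3),(rect(67.5,0,31,150,54),4)]+[(cyl(0,s*85,6,20,62),5) for s in(1,-1)]+[(cyl(0,s*85,2.5,62,72),5) for s in(1,-1)]+[(cyl(20,s*42,4.5,20,28.5),6) for s in(1,-1)]
FRAME=[(box(-47.5,47.5,-100,100,0,12),1),(rect(0,0,95,200,12),2),(rect(0,0,66,120,12),0)]+[(cyl(0,s*85,7.5,12),5) for s in(1,-1)]+[(box(-6,6,s*66-6,s*66+6,12,66),3) for s in(1,-1)]+[(box(-7,7,-72,72,64,80),3)]
STEN=[(box(-65,65,-60,60,0,6),1)]+[(rect(40,s*13,20,16,3),0) for s in(1,-1)]+[(rect(-42,s*30,22,26,3),0) for s in(1,-1)]+[(cyl(20,s*42,7,3),0) for s in(1,-1)]+[(box(-18,-6,-25,25,6,42),2),(rect(-12,0,12,50,42),3)]
def masks(n,model,p,win,tilt):
    u,v,w,h=win;ids=np.zeros((h*SS,w*SS),np.uint8)
    for P,c in model:
        q=(proj(n,world(p,P,tilt))-[u,v]+.5)*SS-.5
        cv2.fillConvexPoly(ids,cv2.convexHull(np.round(q*16).astype(np.int32)),c,shift=4)
    return ids
def loss(n,img,model,p,win,tilt,keep,sig,out=False):
    u,v,w,h=win;ids=masks(n,model,p,win,tilt)
    A=[]
    for c in np.unique(ids):
        m=cv2.GaussianBlur((ids==c).astype(np.float32),(0,0),sig*SS)
        A.append(cv2.resize(m,(w,h),interpolation=cv2.INTER_AREA)[keep])
    A=np.array(A).T;Y=img[v:v+h,u:u+w][keep].astype(float)
    C=np.linalg.lstsq(A,Y,rcond=None)[0];E=Y-A@C
    if out: return E
    return np.mean(np.sqrt(1+(E/12)**2)-1)
def register(n,model,p0,img=None,tilt=0,ign=None,sig=.8,pad=5,free=(0,1,3)):
    img=d[n]["pixels"] if img is None else img
    q=np.vstack([proj(n,world(p0,P,tilt)) for P,_ in model])
    a=np.floor(q.min(0)-8).astype(int);b=np.ceil(q.max(0)+8).astype(int)
    a=np.maximum(a,0);b=np.minimum(b,[640,400]);win=(*a,*(b-a))
    ids=masks(n,model,p0,win,tilt)
    k=np.zeros_like(ids)
    for P,c in model: cv2.fillConvexPoly(k,cv2.convexHull(np.round((proj(n,world(p0,P,tilt))-a+.5)*SS).astype(np.int32)),1)
    k=cv2.dilate(k,np.ones((2*pad*SS+1,)*2))
    for P in ign or []: cv2.fillConvexPoly(k,cv2.convexHull(np.round((proj(n,world(p0,P,tilt))-a+.5)*SS).astype(np.int32)),0)
    keep=cv2.resize(k,tuple(b-a),interpolation=cv2.INTER_NEAREST)>0
    sc=np.array([3,3,3,.03])[list(free)];p0=np.array(p0,float)
    def full(x):
        p=p0.copy();p[list(free)]+=x*sc;return p
    f=lambda x:loss(n,img,model,full(x),win,tilt,keep,sig)
    s=minimize(f,np.zeros(len(free)),method="Nelder-Mead",options=dict(initial_simplex=np.vstack([np.zeros(len(free)),np.eye(len(free))]),xatol=.01,fatol=1e-5))
    return full(s.x),s.fun
E
cat > m2.py <<'E'
from ren import *
np.set_printoptions(precision=3,suppress=True)
for sig in(.7,1.1):
  for n in("top","scene"):
    print(sig,n,"jig",*register(n,JIG,[549.4,-24.8,0,-.1],ign=[rect(-15,0,110,110,20)],sig=sig))
    print(sig,n,"frame",*register(n,FRAME,[556,349,14,-.05],sig=sig))
    print(sig,n,"sten",*register(n,STEN,[525.2,-352,61,.06],tilt=np.pi/6,sig=sig,pad=3))
E
time python3 m2.py
```

```text
0.7 top jig [547.649 -23.47    0.     -0.101] 0.19760697502246408
0.7 top frame [555.096 348.955  14.     -0.045] 0.08651575769792282
0.7 top sten [ 525.409 -352.795   61.       0.069] 0.37307376999655867
0.7 scene jig [549.546 -24.185   0.     -0.104] 0.22109055303564726
0.7 scene frame [557.261 348.761  14.     -0.051] 0.12311896258513642
0.7 scene sten [ 525.55  -351.774   61.       0.064] 0.5984523757516728
1.1 top jig [547.212 -23.503   0.     -0.102] 0.1914201381915552
1.1 top frame [555.096 348.664  14.     -0.046] 0.08452349391346044
1.1 top sten [ 525.49  -352.767   61.       0.067] 0.35900803237000306
1.1 scene jig [549.701 -24.465   0.     -0.104] 0.22830793721020637
1.1 scene frame [557.265 348.724  14.     -0.052] 0.12837357641554425
1.1 scene sten [ 525.541 -351.731   61.       0.063] 0.5993424614585056
real	0m10.888s
user	0m17.216s
sys	0m0.792s
```

```bash
cat > m3.py <<'E'
from ren import *
np.set_printoptions(precision=3,suppress=True)
RACK=[(box(-69.3,69.3,-95,95,0,22),1)]
for z in(54,57,60,63):
  for n in("top","scene"):
    print(z,n,"sten",*register(n,STEN,[525.2,-352,z,.065],tilt=np.pi/6,sig=.9,pad=3))
E
python3 m3.py
```

```text
54 top sten [ 526.438 -354.679   54.       0.068] 0.3264265271919912
54 scene sten [ 522.405 -350.129   54.       0.062] 0.6633846050838456
57 top sten [ 525.933 -353.822   57.       0.071] 0.34511555019201007
57 scene sten [ 523.695 -350.754   57.       0.064] 0.6282592622897232
60 top sten [ 525.698 -353.058   60.       0.069] 0.3664335084405261
60 scene sten [ 525.233 -351.521   60.       0.064] 0.5967709519955596
63 top sten [ 525.354 -352.214   63.       0.064] 0.37509332908000526
63 scene sten [ 526.331 -352.362   63.       0.068] 0.5812977186839612
```

```bash
cat > plan.py <<'E'
import numpy as np
from scipy.spatial.transform import Rotation as R
from rig import r
def rot(ax,nrm):  # tool y along ax, tool z = -nrm
    y=np.array(ax,float);y/=np.linalg.norm(y);z=-np.array(nrm,float);z/=np.linalg.norm(z)
    return R.from_matrix(np.array([np.cross(y,z),y,z]).T)
def flat(yaw): return rot([np.cos(yaw),np.sin(yaw),0],[0,0,1])
def cur():
    s=r.sense();return np.array(s["eef_pos"]),R.from_euler("xyz",s["tcp_rot"]),s
def rows(p0,R0,p1,R1,n=None,nr=None):
    """n rows translation; rotation spread over first nr rows; prints per-row dp, turn"""
    D=p1-p0;rv=np.degrees((R0.inv()*R1).as_rotvec())/6
    n=n or int(np.ceil(np.linalg.norm(D)/38)) or 1;nr=nr or max(1,int(np.ceil(np.abs(rv).max()/.95)))
    N=max(n,nr);Rc=R0
    for i in range(N):
        dp=np.round(Rc.inv().apply(D/n)/40,3) if i<n else np.zeros(3);t=np.round(rv/nr,3) if i<nr else np.zeros(3)
        print(i,dp.tolist(),t.tolist());Rc=Rc*R.from_rotvec(np.radians(6*t))
def stencil_grasp(p,tilt,h):  # p=x,y,z,yaw -> TCP at stencil (-12,0,h)
    Rs=R.from_euler("xyz",[0,tilt,p[3]])
    return Rs.apply([-12,0,h])+p[:3],rot(Rs.apply([1,0,0]),Rs.apply([0,0,1]))
E
python3 - <<'E'
from plan import *
p0,R0,s=cur()
p1,R1=stencil_grasp(np.array([525.7,-352.3,62,.066]),np.pi/6,14+110)
print(p1,R1.as_euler("xyz"))
rows(p0,R0,p1,R1,n=25,nr=15)
E
```

```text
[ 577.19533439 -348.89636442  175.38715007] [-2.61799388  0.          1.63679633]
0 [-0.669, -0.71, 0.056] [0.299, 0.182, 0.676]
1 [-0.719, -0.659, 0.064] [0.299, 0.182, 0.676]
2 [-0.765, -0.604, 0.07] [0.299, 0.182, 0.676]
3 [-0.807, -0.546, 0.073] [0.299, 0.182, 0.676]
4 [-0.845, -0.486, 0.073] [0.299, 0.182, 0.676]
5 [-0.878, -0.422, 0.071] [0.299, 0.182, 0.676]
6 [-0.907, -0.357, 0.066] [0.299, 0.182, 0.676]
7 [-0.931, -0.29, 0.059] [0.299, 0.182, 0.676]
8 [-0.95, -0.221, 0.049] [0.299, 0.182, 0.676]
9 [-0.964, -0.152, 0.037] [0.299, 0.182, 0.676]
10 [-0.973, -0.083, 0.022] [0.299, 0.182, 0.676]
11 [-0.977, -0.013, 0.005] [0.299, 0.182, 0.676]
12 [-0.975, 0.056, -0.014] [0.299, 0.182, 0.676]
13 [-0.969, 0.124, -0.036] [0.299, 0.182, 0.676]
14 [-0.956, 0.19, -0.059] [0.299, 0.182, 0.676]
15 [-0.939, 0.255, -0.084] [0.0, 0.0, 0.0]
16 [-0.939, 0.255, -0.084] [0.0, 0.0, 0.0]
17 [-0.939, 0.255, -0.084] [0.0, 0.0, 0.0]
18 [-0.939, 0.255, -0.084] [0.0, 0.0, 0.0]
19 [-0.939, 0.255, -0.084] [0.0, 0.0, 0.0]
20 [-0.939, 0.255, -0.084] [0.0, 0.0, 0.0]
21 [-0.939, 0.255, -0.084] [0.0, 0.0, 0.0]
22 [-0.939, 0.255, -0.084] [0.0, 0.0, 0.0]
23 [-0.939, 0.255, -0.084] [0.0, 0.0, 0.0]
24 [-0.939, 0.255, -0.084] [0.0, 0.0, 0.0]
```

play_rows(
  rows=[
    {"dp": [-0.67,-0.71,0.05],"turn": [0.3,0.18,0.68],"fingers": 0.2},
    {"dp": [-0.72,-0.66,0.06],"turn": [0.3,0.18,0.68],"fingers": 0.2},
    {"dp": [-0.77,-0.6,0.07],"turn": [0.3,0.18,0.68],"fingers": 0.2},
    {"dp": [-0.81,-0.55,0.07],"turn": [0.3,0.18,0.68],"fingers": 0.2},
    {"dp": [-0.85,-0.49,0.07],"turn": [0.3,0.18,0.68],"fingers": 0.2},
  ],
)

```text
clock: 0.52
eef_pos: [318.1, 385.3, 220.6]
tcp_rot: [-2.969, -0.065, 2.359]
contact_force: [1.3, 0.6, -0.4]
opening: 0.8
grasp_force: 0.0
```

play_rows(
  rows=[
    {"dp": [-0.88,-0.42,0.07],"turn": [0.3,0.18,0.68],"fingers": 0.2},
    {"dp": [-0.91,-0.36,0.07],"turn": [0.3,0.18,0.68],"fingers": 0.2},
    {"dp": [-0.93,-0.29,0.06],"turn": [0.3,0.18,0.68],"fingers": 0.2},
    {"dp": [-0.95,-0.22,0.05],"turn": [0.3,0.18,0.68],"fingers": 0.2},
    {"dp": [-0.96,-0.15,0.04],"turn": [0.3,0.18,0.68],"fingers": 0.2},
  ],
)

```text
clock: 0.93
eef_pos: [382.7, 201.1, 209.6]
tcp_rot: [-2.787, -0.063, 1.99]
contact_force: [0.1, 0.1, -0.7]
opening: 0.799
grasp_force: 0.0
```

play_rows(
  rows=[
    {"dp": [-0.97,-0.08,0.02],"turn": [0.3,0.18,0.68],"fingers": 0.2},
    {"dp": [-0.98,-0.01,0.0],"turn": [0.3,0.18,0.68],"fingers": 0.2},
    {"dp": [-0.98,0.06,-0.01],"turn": [0.3,0.18,0.68],"fingers": 0.2},
    {"dp": [-0.97,0.12,-0.04],"turn": [0.3,0.18,0.68],"fingers": 0.2},
    {"dp": [-0.96,0.19,-0.06],"turn": [0.3,0.18,0.68],"fingers": 0.2},
  ],
)

```text
clock: 1.35
eef_pos: [447.3, 16.4, 199.1]
tcp_rot: [-2.617, 0.004, 1.628]
contact_force: [1.8, 1.1, -0.2]
opening: 0.795
grasp_force: 0.0
```

play_rows(
  rows=[
    {"dp": [-0.94,0.25,-0.08],"turn": [0,0,0],"fingers": 0.2},
    {"dp": [-0.94,0.25,-0.08],"turn": [0,0,0],"fingers": 0.2},
    {"dp": [-0.94,0.25,-0.08],"turn": [0,0,0],"fingers": 0.2},
    {"dp": [-0.94,0.25,-0.08],"turn": [0,0,0],"fingers": 0.2},
    {"dp": [-0.94,0.25,-0.08],"turn": [0,0,0],"fingers": 0.2},
  ],
)

```text
clock: 1.77
eef_pos: [509.8, -168.2, 188.4]
tcp_rot: [-2.618, 0.003, 1.631]
contact_force: [0.8, 1.2, 0.3]
opening: 0.799
grasp_force: 0.0
```

play_rows(
  rows=[
    {"dp": [-0.94,0.25,-0.08],"turn": [0,0,0],"fingers": 0.2},
    {"dp": [-0.94,0.25,-0.08],"turn": [0,0,0],"fingers": 0.2},
    {"dp": [-0.94,0.25,-0.08],"turn": [0,0,0],"fingers": 0.2},
    {"dp": [-0.94,0.25,-0.08],"turn": [0,0,0],"fingers": 0.2},
    {"dp": [-0.94,0.25,-0.08],"turn": [0,0,0],"fingers": 0.2},
  ],
)

```text
clock: 2.18
eef_pos: [572.4, -352.7, 177.8]
tcp_rot: [-2.618, 0.003, 1.631]
contact_force: [1.0, -0.6, 0.4]
opening: 0.798
grasp_force: 0.0
```

Run:
```python
from plan import *
p0,R0,s=cur();print(s)
p1,R1=stencil_grasp(np.array([525.7,-352.3,62,.066]),np.pi/6,14+50)
print(p0-p1);rows(p0,R0,p1,R1)
```

```text
{'clock': 2.1833, 'qpos': array([-0.43243034,  0.7373665 ,  1.21869985, -0.24199723,  1.65255754,
       -0.45432045]), 'qvel': array([-0.42118089,  0.51867546, -0.90843313, -0.19570208,  0.28380099,
       -0.47156666]), 'joint_efforts': array([  0.97731963, -87.73864031, -27.2065258 ,  -1.14310361,
         2.32212044,   0.77272195]), 'eef_pos': array([ 572.36698076, -352.68222653,  177.78004071]), 'tcp_rot': array([-2.61794314,  0.00292848,  1.63125527]), 'contact_force': array([ 1.02740737, -0.5801119 ,  0.43287539]), 'wrist_torque': array([ 0.02632527, -0.24104356,  0.034917  ]), 'grasp_force': 0.0, 'opening': 0.7984550961921538}
[25.10633009 -1.80729928 54.35441487]
0 [0.044, 0.07, 0.744] [-0.001, -0.002, -0.06]
1 [0.043, 0.07, 0.744] [0.0, 0.0, 0.0]
```

play_rows(
  rows=[
    {"dp": [0.04,0.07,0.74],"turn": [0,0,-0.06],"fingers": 0.3},
    {"dp": [0.04,0.07,0.74],"turn": [0,0,0],"fingers": 0.4},
    {"dp": [0,0,0],"turn": [0,0,0],"fingers": 0.4},
  ],
)

```text
clock: 2.43
eef_pos: [543.0, -348.5, 118.8]
tcp_rot: [-2.611, -0.005, 1.635]
contact_force: [-1.3, 0.8, -1.2]
opening: 0.594
grasp_force: 0.0
```

Run:
```python
from plan import *
import cv2
from rig import r
p0,R0,s=cur()
p1,R1=stencil_grasp(np.array([525.7,-352.3,62,.066]),np.pi/6,14)
print(p0,p0-p1);rows(p0,R0,p1,R1)
o=[]
for n,(u,v) in dict(top=(370,150),scene=(190,210)).items():
    f=r.grab_frame(n)["pixels"];o.append(cv2.resize(f[v:v+110,u:u+110,::-1],(400,400),interpolation=cv2.INTER_CUBIC))
cv2.imwrite("pics/g1.png",np.hstack(o))
```

```text
[ 542.95773395 -348.528922    118.80358768] [20.64265304  3.99480761 38.67923203]
0 [-0.036, 0.02, 0.549] [-0.071, -0.048, 0.008]
1 [-0.033, 0.016, 0.549] [0.0, 0.0, 0.0]
```

View pics/g1.png

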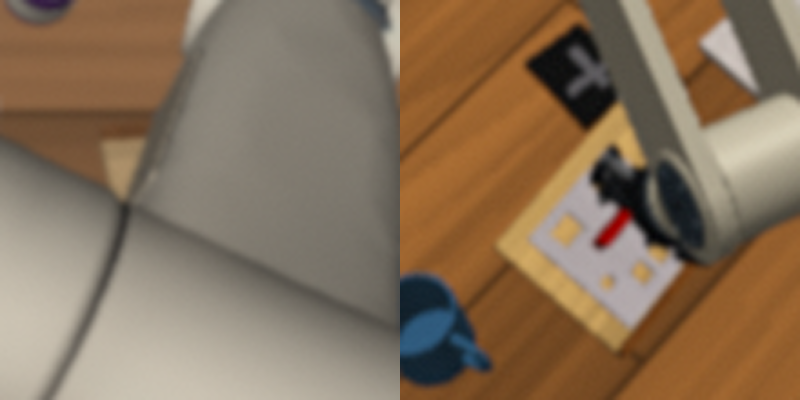

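play_rows(
  rows=[
    {"dp": [-0.03,0.02,0.4],"turn": [-0.07,-0.05,0],"fingers": 0.5},
    {"dp": [-0.03,0.02,0.4],"turn": [0,0,0],"fingers": 0.5},
    {"dp": [0,0,0.2],"turn": [0,0,0],"fingers": 0.5},
    {"dp": [0,0,0],"turn": [0,0,0],"fingers": 0.5},
  ],
  force=40,
)

```text
clock: 2.87
eef_pos: [529.0, -352.7, 88.9]
tcp_rot: [-2.625, 0.004, 1.64]
contact_force: [-0.1, 0.4, -1.2]
opening: 0.497
grasp_force: 0.0
```

Run:
```python
from plan import *
p0,R0,s=cur()
p1,R1=stencil_grasp(np.array([525.7,-352.3,62,.066]),np.pi/6,14)
print(p0,p0-p1,s["contact_force"]);rows(p0,R0,p1,R1)
```

```text
[ 529.00748264 -352.65192253   88.85492208] [ 6.69240172 -0.12819292  8.73056642] [-0.06884133  0.39272237 -1.15859547]
0 [0.016, -0.037, 0.272] [0.067, 0.051, 0.005]
```

play_rows(
  rows=[
    {"dp": [0,-0.02,0.22],"turn": [0,0,0],"fingers": 0.5},
    {"dp": [0,0,0],"turn": [0,0,0],"fingers": 0.8},
    {"dp": [0,0,0],"turn": [0,0,0],"fingers": 1.0},
    {"dp": [0,0,0],"turn": [0,0,0],"fingers": 1.0},
    {"dp": [0,0,0],"turn": [0,0,0],"fingers": 1.0},
  ],
  force=40,
)

```text
clock: 3.28
eef_pos: [524.9, -353.6, 82.1]
tcp_rot: [-2.627, 0.005, 1.64]
contact_force: [2.5, 0.2, 1.9]
opening: 0.127
grasp_force: 39.5
```

play_rows(
  rows=[
    {"dp": [0,0,0],"turn": [0,0,0],"fingers": 1.0},
    {"dp": [0,0,0],"turn": [0,0,0],"fingers": 1.0},
  ],
)

```text
clock: 3.45
eef_pos: [524.9, -353.6, 82.1]
tcp_rot: [-2.627, 0.005, 1.64]
contact_force: [3.7, 0.4, 4.2]
opening: 0.131
grasp_force: 39.9
```

play_rows(
  rows=[
    {"dp": [0,0,-0.3],"turn": [0,0,0],"fingers": 1.0},
    {"dp": [0,0,-0.7],"turn": [0,0,0],"fingers": 1.0},
    {"dp": [0,0,-0.9],"turn": [0,0,0],"fingers": 1.0},
    {"dp": [0,0,-0.9],"turn": [0,0,0],"fingers": 1.0},
    {"dp": [0,0,0],"turn": [0,0,0],"fingers": 1.0},
  ],
  force=60,
)

```text
clock: 3.87
eef_pos: [584.5, -349.8, 185.5]
tcp_rot: [-2.635, 0.009, 1.641]
contact_force: [1.4, -0.4, -2.1]
opening: 0.124
grasp_force: 59.0
```

```bash
cat >> plan.py <<'E'
JIG=np.array([548.5,-24.0,0,-.103])
def jig(x,y,z): return R.from_euler("z",JIG[3]).apply([x,y,z])+JIG[:3]
E
python3 - <<'E'
from plan import *
p0,R0,s=cur()
print(s["contact_force"],p0,s["opening"]);rows(p0,R0,jig(-60,0,110),flat(JIG[3]))
E
```

```text
[ 1.35182395 -0.35123675 -2.06026095] [ 584.51701056 -349.84139138  185.52702022] 0.1240365921371539
0 [0.846, -0.07, 0.246] [-0.803, 0.084, 0.266]
1 [0.842, -0.114, 0.245] [-0.803, 0.084, 0.266]
2 [0.836, -0.158, 0.241] [-0.803, 0.084, 0.266]
3 [0.829, -0.202, 0.234] [-0.803, 0.084, 0.266]
4 [0.82, -0.244, 0.222] [-0.803, 0.084, 0.266]
5 [0.811, -0.284, 0.207] [-0.803, 0.084, 0.266]
6 [0.801, -0.324, 0.189] [0.0, 0.0, 0.0]
7 [0.801, -0.324, 0.189] [0.0, 0.0, 0.0]
8 [0.801, -0.324, 0.189] [0.0, 0.0, 0.0]
9 [0.801, -0.324, 0.189] [0.0, 0.0, 0.0]
```

play_rows(
  rows=[
    {"dp": [0.85,-0.07,0.2],"turn": [-0.8,0.08,0.27],"fingers": 1.0},
    {"dp": [0.84,-0.11,0.2],"turn": [-0.8,0.08,0.27],"fingers": 1.0},
    {"dp": [0.84,-0.16,0.2],"turn": [-0.8,0.08,0.27],"fingers": 1.0},
    {"dp": [0.83,-0.2,0.2],"turn": [-0.8,0.08,0.27],"fingers": 1.0},
    {"dp": [0.82,-0.24,0.2],"turn": [-0.8,0.08,0.27],"fingers": 1.0},
  ],
)

```text
clock: 4.28
eef_pos: [533.4, -181.1, 148.7]
tcp_rot: [-3.05, 0.007, 1.491]
contact_force: [0.9, 0.6, -3.8]
opening: 0.127
grasp_force: 59.5
```

play_rows(
  rows=[
    {"dp": [0.81,-0.28,0.2],"turn": [-0.8,0.08,0.27],"fingers": 1.0},
    {"dp": [0.8,-0.32,0.19],"turn": [0,0,0],"fingers": 1.0},
    {"dp": [0.8,-0.32,0.19],"turn": [0,0,0],"fingers": 1.0},
    {"dp": [0.8,-0.32,0.19],"turn": [0,0,0],"fingers": 1.0},
    {"dp": [0.8,-0.32,0.19],"turn": [0,0,0],"fingers": 1.0},
  ],
)

```text
clock: 4.7
eef_pos: [485.8, -15.4, 111.7]
tcp_rot: [-3.13, 0.001, 1.464]
contact_force: [1.5, 0.4, -4.7]
opening: 0.125
grasp_force: 59.8
```

play_rows(
  rows=[
    {"dp": [0,0,0],"turn": [0,0,0],"fingers": 1.0},
    {"dp": [0,0,0],"turn": [0,0,0],"fingers": 1.0},
    {"dp": [0,0,0],"turn": [0,0,0],"fingers": 1.0},
  ],
)

```text
clock: 4.95
eef_pos: [487.2, -16.6, 112.0]
tcp_rot: [-3.13, 0.001, 1.466]
contact_force: [0.0, -0.2, -2.3]
opening: 0.128
grasp_force: 59.7
```

Run:
```python
from plan import *
import cv2,pickle
p0,R0,s=cur()
print(s["contact_force"],s["wrist_torque"],p0,s["tcp_rot"],R.from_euler("z",-JIG[3]).apply(p0-JIG[:3]));rows(p0,R0,jig(-60,0,110),flat(JIG[3]))
d={n:r.grab_frame(n) for n in("top","scene")};pickle.dump(d,open("f1.pkl","wb"))
o=[]
for n,(u,v) in dict(top=(278,150),scene=(250,150)).items():
    f=d[n]["pixels"];o.append(cv2.resize(f[v:v+110,u:u+110,::-1],(400,400),interpolation=cv2.INTER_CUBIC))
cv2.imwrite("pics/g2.png",np.hstack(o))
```

```text
[ 0.04979329 -0.23797005 -2.29235174] [ 0.02765479 -0.00236449 -0.02129208] [487.24305236 -16.60990209 111.99823046] [-3.13001639e+00  7.48596731e-04  1.46558106e+00] [-61.69213223   1.05261644 111.99823046]
0 [-0.026, 0.043, 0.049] [-0.111, 0.007, -0.021]
```

View pics/g2.png

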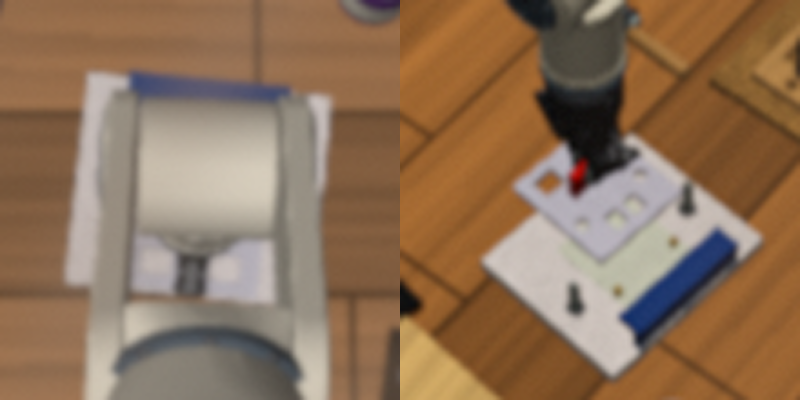

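```bash
cat > m4.py <<'E'
import ren,pickle,sys
from ren import *
np.set_printoptions(precision=3,suppress=True)
img=pickle.load(open("f1.pkl","rb"))
PLATE=STEN[:7]
G=[box(-45,25,-32,32,10,200)]
# joint plate fit in scene: ignore gripper region
for z in(92,96,100):
    ign=[[(-50,-40,10),(-50,60,10),(15,60,6),(15,-10,6),(-5,-40,6),(-30,0,200),(-30,80,200)]]
    print("scene",z,*register("scene",PLATE,[499,-18,z,-.104],img=img["scene"]["pixels"],sig=.9,pad=3,ign=ign))
print("jig now",*register("scene",JIG[:5]+JIG[5:6],[549.5,-24.3,0,-.104],img=d["scene"]["pixels"],sig=.9,ign=[rect(-15,0,110,110,20)]))
E
python3 m4.py
```

```text
scene 92 [496.537 -10.951  92.     -0.079] 1.0444600236359594
scene 96 [498.218 -12.749  96.     -0.087] 1.055495361650741
scene 100 [500.485 -15.736 100.     -0.075] 1.0685154215371755
jig now [549.284 -24.365   0.     -0.102] 0.2759576614934361
```

```bash
cat > m5.py <<'E'
from fit import *
np.set_printoptions(precision=2,suppress=True)
s=110/400
A=[((65,60,6),(682,193)),((65,-60,6),(600,261)),((-65,-60,6),(514,184)),((20,-42,3),(583,225)),((20,42,3),(641,173)),((40,-13,3),(615,219)),((40,13,3),(635,204)),((-42,-30,3),(547,182))]
L={"scene":[(a,((b[0]-400+.5)*s-.5+250,(b[1]+.5)*s-.5+150)) for a,b in A]}
for z in(92,95,98,101):
    p,r_=fit(L,[499,-18,-.1],z);print(p,np.abs(r_[0]).mean())
print(r_)
E
python3 m5.py
```

```text
[499.16 -15.56  92.    -0.13] 0.2922876200642488
[500.44 -17.01  95.    -0.13] 0.29272641688157464
[501.71 -18.46  98.    -0.13] 0.2931654230209819
[502.99 -19.91 101.    -0.13] 0.2936060120451671
[array([[ 0.49, -0.83],
       [-0.14, -0.08],
       [-0.43,  0.05],
       [-0.33, -0.11],
       [-0.1 ,  0.88],
       [ 0.26,  0.1 ],
       [-0.23,  0.06],
       [ 0.57, -0.05]])]
```

Run:
```python
from plan import *
p0,R0,s=cur()
rows(p0,R0,jig(-42,-1,52),flat(JIG[3]),n=3)
```

```text
0 [-0.01, 0.165, 0.5] [-0.104, 0.006, -0.038]
1 [-0.011, 0.159, 0.501] [0.0, 0.0, 0.0]
2 [-0.011, 0.159, 0.501] [0.0, 0.0, 0.0]
```

play_rows(
  rows=[
    {"dp": [-0.01,0.16,0.5],"turn": [-0.1,0,-0.02],"fingers": 1.0},
    {"dp": [-0.01,0.16,0.5],"turn": [0,0,0],"fingers": 1.0},
    {"dp": [-0.01,0.16,0.5],"turn": [0,0,0],"fingers": 1.0},
    {"dp": [0,0,0],"turn": [0,0,0],"fingers": 1.0},
    {"dp": [0,0,0],"turn": [0,0,0],"fingers": 1.0},
  ],
)

```text
clock: 5.47
eef_pos: [505.5, -20.7, 51.4]
tcp_rot: [-3.138, 0.001, 1.465]
contact_force: [0.3, -0.2, -3.6]
opening: 0.123
grasp_force: 59.8
```

play_rows(
  rows=[
    {"dp": [0,0,0.05],"turn": [0,0,0],"fingers": 1.0},
    {"dp": [0,0,0],"turn": [0,0,0],"fingers": 1.0},
    {"dp": [0,0,0],"turn": [0,0,0],"fingers": 1.0},
  ],
)

```text
clock: 5.72
eef_pos: [506.4, -20.0, 50.8]
tcp_rot: [3.141, 0.0, 1.466]
contact_force: [0.6, 0.1, -3.1]
opening: 0.129
grasp_force: 59.8
```

play_rows(
  rows=[
    {"dp": [0,0,0.05],"turn": [0,0,0],"fingers": 1.0},
    {"dp": [0,0,0],"turn": [0,0,0],"fingers": 1.0},
    {"dp": [0,0,0],"turn": [0,0,0],"fingers": 1.0},
  ],
)

```text
clock: 5.97
eef_pos: [506.1, -19.8, 48.1]
tcp_rot: [-3.141, 0.0, 1.467]
contact_force: [0.2, 0.7, -3.4]
opening: 0.126
grasp_force: 59.8
```

```bash
cat > now.py <<'E'
from plan import *
np.set_printoptions(precision=2,suppress=True)
p0,R0,s=cur()
print("F",s["contact_force"],"M",s["wrist_torque"],"jig",R.from_euler("z",-JIG[3]).apply(p0-JIG[:3]),"euler",s["tcp_rot"],"err",(R0.inv()*flat(JIG[3])).as_rotvec(),s["opening"],s["clock"])
E
python3 now.py
```

```text
F [ 0.19  0.65 -3.36] M [ 0.03  0.03 -0.01] jig [-42.65  -0.2   48.15] euler [-3.14  0.    1.47] err [-0.  0. -0.] 0.12634217397846878 5.9667
```

play_rows(
  rows=[
    {"dp": [0,0,0.05],"turn": [0,0,0],"fingers": 1.0},
    {"dp": [0,0,0],"turn": [0,0,0],"fingers": 1.0},
    {"dp": [0,0,0],"turn": [0,0,0],"fingers": 1.0},
  ],
)

```text
clock: 6.22
eef_pos: [506.1, -19.8, 46.6]
tcp_rot: [-3.141, 0.0, 1.467]
contact_force: [-5.3, 0.9, 8.7]
opening: 0.125
grasp_force: 61.7
```

play_rows(
  rows=[
    {"dp": [0,0,0.03],"turn": [0,0,0],"fingers": 1.0},
    {"dp": [0,0,0],"turn": [0,0,0],"fingers": 1.0},
    {"dp": [0,0,0],"turn": [0,0,0],"fingers": 1.0},
  ],
)

```text
clock: 6.47
eef_pos: [505.9, -19.8, 45.9]
tcp_rot: [-3.141, 0.0, 1.467]
contact_force: [-9.3, 1.3, 17.4]
opening: 0.124
grasp_force: 63.4
```

play_rows(
  rows=[
    {"dp": [0,0,0.03],"turn": [0,0,0],"fingers": 1.0},
    {"dp": [0,0,0],"turn": [0,0,0],"fingers": 1.0},
    {"dp": [0,0,0],"turn": [0,0,0],"fingers": 1.0},
  ],
)

```text
clock: 6.72
eef_pos: [505.4, -19.7, 44.7]
tcp_rot: [-3.14, 0.0, 1.467]
contact_force: [-10.1, 1.2, 20.2]
opening: 0.122
grasp_force: 67.3
```

play_rows(
  rows=[
    {"dp": [0,0,-0.1],"turn": [0,0,0],"fingers": 1.0},
    {"dp": [0,0,0],"turn": [0,0,0],"fingers": 1.0},
    {"dp": [0,0,0],"turn": [0,0,0],"fingers": 1.0},
  ],
)

```text
clock: 6.97
eef_pos: [506.2, -19.8, 47.5]
tcp_rot: [-3.141, 0.0, 1.467]
contact_force: [0.5, 0.1, -3.5]
opening: 0.129
grasp_force: 60.3
```

```bash
python3 now.py
```

```text
F [ 0.52  0.14 -3.45] M [0.01 0.05 0.04] jig [-42.55  -0.21  47.55] euler [-3.14  0.    1.47] err [-0.  0. -0.] 0.1285539097290944 6.9667
```

play_rows(
  rows=[
    {"dp": [-0.02,0.16,-0.02],"turn": [0,0,0],"fingers": 1.0},
    {"dp": [0,0.2,0],"turn": [0,0,0],"fingers": 1.0},
    {"dp": [0,0.2,0],"turn": [0,0,0],"fingers": 1.0},
    {"dp": [0,0.2,0],"turn": [0,0,0],"fingers": 1.0},
    {"dp": [0,0,0],"turn": [0,0,0],"fingers": 1.0},
  ],
)

```text
clock: 7.38
eef_pos: [538.8, -24.1, 48.4]
tcp_rot: [3.14, 0.0, 1.466]
contact_force: [0.8, 0.9, -3.1]
opening: 0.126
grasp_force: 60.2
```

play_rows(
  rows=[
    {"dp": [0,0,0],"turn": [0,0,0],"fingers": 1.0},
  ],
)

```text
clock: 7.47
eef_pos: [536.7, -23.9, 48.0]
tcp_rot: [-3.141, 0.0, 1.467]
contact_force: [-0.9, -0.1, -2.2]
opening: 0.131
grasp_force: 60.2
```

```bash
python3 now.py
python3 - <<'E'
from rig import r
import cv2,pickle,numpy as np
d={n:r.grab_frame(n) for n in("top","scene")};pickle.dump(d,open("f2.pkl","wb"))
f=d["scene"]["pixels"];v,u=170,260
cv2.imwrite("pics/g3.png",cv2.resize(f[v:v+100,u:u+110,::-1],(660,600),interpolation=cv2.INTER_CUBIC))
E
```

```text
F [-0.88 -0.06 -2.17] M [0.04 0.01 0.02] jig [-11.7   -1.09  48.05] euler [-3.14  0.    1.47] err [-0.  0. -0.] 0.13055072688829847 7.4667
```

View pics/g3.png

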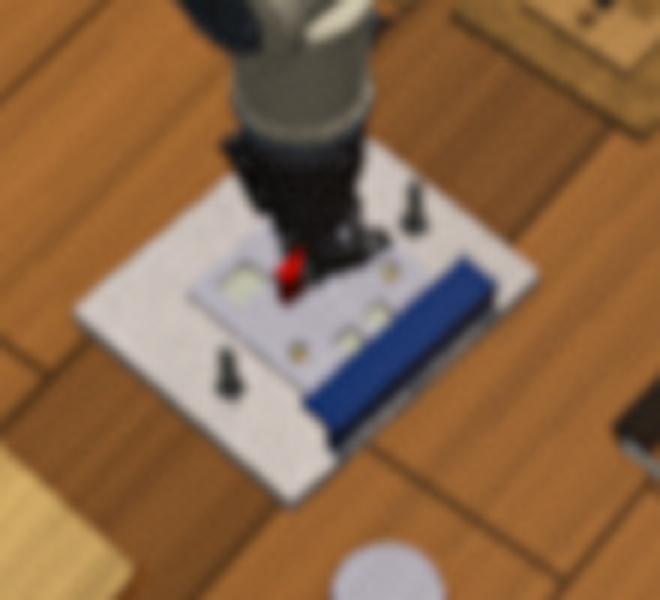

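play_rows(
  rows=[
    {"dp": [0,0,0.05],"turn": [0,0,0],"fingers": 1.0},
    {"dp": [0,0,0.03],"turn": [0,0,0],"fingers": 1.0},
    {"dp": [0,0,0],"turn": [0,0,0],"fingers": 1.0},
  ],
)

```text
clock: 7.82
eef_pos: [535.6, -23.8, 44.7]
tcp_rot: [-3.14, 0.0, 1.467]
contact_force: [0.2, -1.0, -2.8]
opening: 0.128
grasp_force: 60.2
```

play_rows(
  rows=[
    {"dp": [0,0,0.05],"turn": [0,0,0],"fingers": 1.0},
    {"dp": [0,0,0],"turn": [0,0,0],"fingers": 1.0},
    {"dp": [0,0,0],"turn": [0,0,0],"fingers": 1.0},
  ],
)

```text
clock: 8.07
eef_pos: [536.0, -23.8, 43.0]
tcp_rot: [-3.141, 0.0, 1.467]
contact_force: [0.5, 0.1, -3.2]
opening: 0.125
grasp_force: 60.2
```

```bash
python3 now.py
```

```text
F [ 0.52  0.14 -3.24] M [-0.06 -0.01 -0.05] jig [-12.42  -1.09  42.98] euler [-3.14  0.    1.47] err [-0.  0. -0.] 0.12547678613195057 8.0667
```

play_rows(
  rows=[
    {"dp": [0,0,0.05],"turn": [0,0,0],"fingers": 1.0},
    {"dp": [0,0,0.03],"turn": [0,0,0],"fingers": 1.0},
    {"dp": [0,0,0],"turn": [0,0,0],"fingers": 1.0},
  ],
)

```text
clock: 8.32
eef_pos: [536.0, -23.8, 39.6]
tcp_rot: [-3.14, 0.0, 1.467]
contact_force: [0.5, 0.3, -3.7]
opening: 0.129
grasp_force: 60.2
```

play_rows(
  rows=[
    {"dp": [0,0,0.03],"turn": [0,0,0],"fingers": 1.0},
    {"dp": [0,0,0],"turn": [0,0,0],"fingers": 1.0},
    {"dp": [0,0,0],"turn": [0,0,0],"fingers": 1.0},
  ],
)

```text
clock: 8.57
eef_pos: [536.3, -23.8, 38.8]
tcp_rot: [-3.141, 0.0, 1.467]
contact_force: [-0.2, 1.0, -0.6]
opening: 0.132
grasp_force: 60.4
```

```bash
python3 now.py
```

```text
F [-0.16  1.02 -0.61] M [-0.05  0.12 -0.02] jig [-12.19  -1.07  38.79] euler [-3.14  0.    1.47] err [-0.  0. -0.] 0.13176053863185738 8.5667
```

play_rows(
  rows=[
    {"dp": [0,0,0.015],"turn": [0,0,0],"fingers": 1.0},
    {"dp": [0,0,0],"turn": [0,0,0],"fingers": 0.7},
    {"dp": [0,0,0],"turn": [0,0,0],"fingers": 0.55},
    {"dp": [0,0,0],"turn": [0,0,0],"fingers": 0.5},
    {"dp": [0,0,-0.1],"turn": [0,0,0],"fingers": 0.5},
  ],
)

```text
clock: 8.98
eef_pos: [535.8, -23.8, 41.7]
tcp_rot: [-3.14, 0.0, 1.467]
contact_force: [0.5, 0.0, -0.5]
opening: 0.504
grasp_force: 0.0
```

play_rows(
  rows=[
    {"dp": [0,0,-0.5],"turn": [0,0,0],"fingers": 0.5},
    {"dp": [0,0,-0.9],"turn": [0,0,0],"fingers": 0.5},
    {"dp": [0,0,-0.9],"turn": [0,0,0],"fingers": 0.5},
    {"dp": [0,0,-0.9],"turn": [0,0,0],"fingers": 0.5},
    {"dp": [0,0,-0.9],"turn": [0,0,0],"fingers": 0.5},
  ],
)

```text
clock: 9.4
eef_pos: [535.9, -23.8, 208.1]
tcp_rot: [-3.141, 0.0, 1.467]
contact_force: [0.7, -0.1, -0.1]
opening: 0.502
grasp_force: 0.0
```

Run:
```python
from plan import *
p0,R0,s=cur();print(p0,s["opening"])
rows(p0,R0,np.array([556.2,348.8,150]),flat(-.049))
```

```text
[535.9414013  -23.75643108 208.0696775 ] 0.5023778044813434
0 [0.932, -0.046, 0.145] [-0.008, 0.004, -0.528]
1 [0.933, 0.005, 0.145] [0.0, 0.0, 0.0]
2 [0.933, 0.005, 0.145] [0.0, 0.0, 0.0]
3 [0.933, 0.005, 0.145] [0.0, 0.0, 0.0]
4 [0.933, 0.005, 0.145] [0.0, 0.0, 0.0]
5 [0.933, 0.005, 0.145] [0.0, 0.0, 0.0]
6 [0.933, 0.005, 0.145] [0.0, 0.0, 0.0]
7 [0.933, 0.005, 0.145] [0.0, 0.0, 0.0]
8 [0.933, 0.005, 0.145] [0.0, 0.0, 0.0]
9 [0.933, 0.005, 0.145] [0.0, 0.0, 0.0]
```

play_rows(
  rows=[
    {"dp": [0.93,-0.05,0.05],"turn": [0,0,-0.53],"fingers": 0.5},
    {"dp": [0.93,0,0.1],"turn": [0,0,0],"fingers": 0.5},
    {"dp": [0.93,0,0.1],"turn": [0,0,0],"fingers": 0.5},
    {"dp": [0.93,0,0.1],"turn": [0,0,0],"fingers": 0.5},
    {"dp": [0.93,0,0.1],"turn": [0,0,0],"fingers": 0.5},
  ],
)

```text
clock: 9.82
eef_pos: [545.3, 163.7, 188.4]
tcp_rot: [-3.141, 0.0, 1.522]
contact_force: [0.5, -0.0, -0.5]
opening: 0.501
grasp_force: 0.0
```

play_rows(
  rows=[
    {"dp": [0.93,0,0.1],"turn": [0,0,0],"fingers": 0.5},
    {"dp": [0.93,0,0.1],"turn": [0,0,0],"fingers": 0.5},
    {"dp": [0.93,0,0.1],"turn": [0,0,0],"fingers": 0.5},
    {"dp": [0.93,0,0.1],"turn": [0,0,0],"fingers": 0.5},
    {"dp": [0.93,0,0.1],"turn": [0,0,0],"fingers": 0.5},
  ],
)

```text
clock: 10.23
eef_pos: [554.2, 349.7, 168.0]
tcp_rot: [-3.141, 0.0, 1.522]
contact_force: [-0.5, 0.2, 0.7]
opening: 0.503
grasp_force: 0.0
```

play_rows(
  rows=[
    {"dp": [0,0,0],"turn": [0,0,0],"fingers": 0.5},
    {"dp": [0,0,0],"turn": [0,0,0],"fingers": 0.5},
  ],
)

```text
clock: 10.4
eef_pos: [553.9, 349.6, 167.5]
tcp_rot: [-3.14, 0.001, 1.525]
contact_force: [0.3, -0.4, -0.0]
opening: 0.499
grasp_force: 0.0
```

Run:
```python
from plan import *
import cv2,pickle
p0,R0,s=cur();print(p0,s["opening"])
rows(p0,R0,np.array([556.2,348.8,69]),flat(-.049))
d={n:r.grab_frame(n) for n in("top","scene")};pickle.dump(d,open("f3.pkl","wb"))
o=[]
for n,(u,v) in dict(top=(288,152),scene=(260,170)).items():
    f=d[n]["pixels"];o.append(cv2.resize(f[v:v+100,u:u+100,::-1],(400,400),interpolation=cv2.INTER_CUBIC))
cv2.imwrite("pics/g4.png",np.hstack(o))
from ren import *
for n in("top","scene"):
    print(n,*register(n,STEN,[548.5,-24.5,20,-.103],img=d[n]["pixels"],sig=.9,pad=2))
```

```text
[553.93708138 349.59039888 167.52209999] 0.4992145454098457
0 [-0.005, 0.02, 0.821] [-0.012, 0.006, 0.03]
1 [-0.006, 0.019, 0.821] [0.0, 0.0, 0.0]
2 [-0.006, 0.019, 0.821] [0.0, 0.0, 0.0]
top [ 6.26822354e+02 -1.42744801e+00  2.00000000e+01 -6.60845312e-02] 0.5315620556380385
scene [ 5.20074038e+02 -2.27210962e+01  2.00000000e+01 -1.09013606e-01] 1.7919559909321563
```

View pics/g4.png

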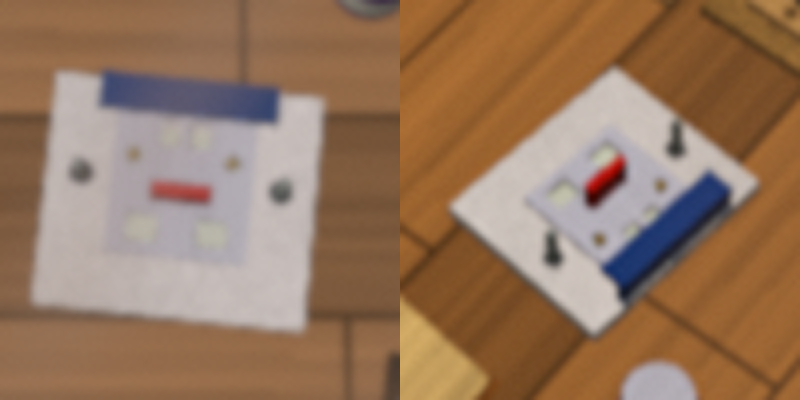

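play_rows(
  rows=[
    {"dp": [0,0.06,0.8],"turn": [0,0,0.03],"fingers": 0.5},
    {"dp": [-0.02,0,0.8],"turn": [0,0,0],"fingers": 0.5},
    {"dp": [0,0,0.6],"turn": [0,0,0],"fingers": 0.5},
    {"dp": [0,0,0.26],"turn": [0,0,0],"fingers": 0.5},
    {"dp": [0,0,0],"turn": [0,0,0],"fingers": 0.6},
  ],
  force=40,
)

```text
clock: 10.92
eef_pos: [555.4, 344.7, 67.3]
tcp_rot: [-3.137, 0.003, 1.517]
contact_force: [-1.1, -0.0, -0.1]
opening: 0.403
grasp_force: 0.0
```

Run:
```python
from plan import *
p0,R0,s=cur();print(p0,s["opening"],s["contact_force"])
rows(p0,R0,np.array([556.2,348.8,69]),flat(-.049))
```

```text
[555.43890512 344.65994557  67.31986168] 0.4029298876832018 [-1.08977543 -0.02550634 -0.12989983]
0 [0.104, 0.013, -0.042] [-0.043, 0.029, -0.041]
```

play_rows(
  rows=[
    {"dp": [0,0,0],"turn": [0,0,0],"fingers": 0.6},
    {"dp": [0,0,0],"turn": [0,0,0],"fingers": 0.6},
  ],
)

```text
clock: 11.08
eef_pos: [558.0, 347.0, 71.4]
tcp_rot: [3.14, -0.001, 1.518]
contact_force: [0.3, 0.6, 1.2]
opening: 0.398
grasp_force: 0.0
```

Run:
```python
from plan import *
p0,R0,s=cur();print(p0,s["opening"],s["contact_force"])
rows(p0,R0,np.array([556.2,348.8,69]),flat(-.049))
```

```text
[557.96656984 347.03302453  71.40427292] 0.3982974007405772 [0.28105    0.62991376 1.2239475 ]
0 [0.042, -0.046, 0.06] [0.012, -0.01, -0.034]
```

play_rows(
  rows=[
    {"dp": [0.04,-0.03,0.06],"turn": [0,0,-0.03],"fingers": 0.65},
    {"dp": [0,0,0],"turn": [0,0,0],"fingers": 0.75},
    {"dp": [0,0,0],"turn": [0,0,0],"fingers": 0.8},
    {"dp": [0,0,0],"turn": [0,0,0],"fingers": 0.9},
    {"dp": [0,0,0],"turn": [0,0,0],"fingers": 1.0},
  ],
  force=40,
)

```text
clock: 11.5
eef_pos: [556.3, 348.9, 67.9]
tcp_rot: [3.141, -0.0, 1.522]
contact_force: [0.8, -0.0, 2.8]
opening: 0.157
grasp_force: 43.3
```

play_rows(
  rows=[
    {"dp": [0,0,0],"turn": [0,0,0],"fingers": 1.0},
    {"dp": [0,0,0],"turn": [0,0,0],"fingers": 1.0},
    {"dp": [0,0,0],"turn": [0,0,0],"fingers": 1.0},
  ],
  force=80,
)

```text
clock: 11.75
eef_pos: [556.3, 349.0, 68.0]
tcp_rot: [3.141, -0.001, 1.522]
contact_force: [0.8, -0.2, 6.1]
opening: 0.151
grasp_force: 79.1
```

Run:
```python
from plan import *
p0,R0,s=cur();print(p0,s["opening"],s["contact_force"],s["tcp_rot"],s["grasp_force"])
```

```text
[556.33962052 348.96864068  68.00152737] 0.1510165512818401 [ 0.77853262 -0.21307342  6.13465907] [ 3.14100212e+00 -5.59120115e-04  1.52212671e+00] 79.06283855438232
```

play_rows(
  rows=[
    {"dp": [0,0,-0.3],"turn": [0,0,0],"fingers": 1.0},
    {"dp": [0,0,-0.6],"turn": [0,0,0],"fingers": 1.0},
    {"dp": [0,0,-0.8],"turn": [0,0,0],"fingers": 1.0},
    {"dp": [0,0,-0.7],"turn": [0,0,0],"fingers": 1.0},
    {"dp": [0,0,-0.3],"turn": [0,0,0],"fingers": 1.0},
  ],
)

```text
clock: 12.17
eef_pos: [556.7, 349.3, 179.1]
tcp_rot: [3.14, -0.002, 1.522]
contact_force: [1.3, 0.2, -2.2]
opening: 0.147
grasp_force: 78.6
```

Run:
```python
from plan import *
p0,R0,s=cur();print(p0,s["contact_force"],s["wrist_torque"])
rows(p0,R0,jig(0,0,p0[2]-2),flat(JIG[3]),n=13,nr=3)
```

```text
[556.65083659 349.28105675 179.07199715] [ 1.29544911  0.23239689 -2.22807875] [ 0.04675029 -0.09789953 -0.04993345]
0 [-0.718, 0.019, 0.003] [0.006, -0.006, 0.173]
1 [-0.717, 0.032, 0.003] [0.006, -0.006, 0.173]
2 [-0.717, 0.045, 0.003] [0.006, -0.006, 0.173]
3 [-0.716, 0.058, 0.004] [0.0, 0.0, 0.0]
4 [-0.716, 0.058, 0.004] [0.0, 0.0, 0.0]
5 [-0.716, 0.058, 0.004] [0.0, 0.0, 0.0]
6 [-0.716, 0.058, 0.004] [0.0, 0.0, 0.0]
7 [-0.716, 0.058, 0.004] [0.0, 0.0, 0.0]
8 [-0.716, 0.058, 0.004] [0.0, 0.0, 0.0]
9 [-0.716, 0.058, 0.004] [0.0, 0.0, 0.0]
10 [-0.716, 0.058, 0.004] [0.0, 0.0, 0.0]
11 [-0.716, 0.058, 0.004] [0.0, 0.0, 0.0]
12 [-0.716, 0.058, 0.004] [0.0, 0.0, 0.0]
```

play_rows(
  rows=[
    {"dp": [-0.5,0.02,0],"turn": [0,0,0.17],"fingers": 1.0},
    {"dp": [-0.72,0.03,0],"turn": [0,0,0.17],"fingers": 1.0},
    {"dp": [-0.72,0.05,0],"turn": [0,0,0.17],"fingers": 1.0},
    {"dp": [-0.72,0.06,0],"turn": [0,0,0],"fingers": 1.0},
    {"dp": [-0.72,0.06,0],"turn": [0,0,0],"fingers": 1.0},
  ],
)

```text
clock: 12.58
eef_pos: [552.1, 211.7, 174.4]
tcp_rot: [-3.139, 0.001, 1.469]
contact_force: [1.0, -1.5, -3.7]
opening: 0.146
grasp_force: 78.5
```

play_rows(
  rows=[
    {"dp": [-0.72,0.06,0],"turn": [0,0,0],"fingers": 1.0},
    {"dp": [-0.72,0.06,0],"turn": [0,0,0],"fingers": 1.0},
    {"dp": [-0.72,0.06,0],"turn": [0,0,0],"fingers": 1.0},
    {"dp": [-0.72,0.06,0],"turn": [0,0,0],"fingers": 1.0},
    {"dp": [-0.72,0.06,0],"turn": [0,0,0],"fingers": 1.0},
  ],
)

```text
clock: 13.0
eef_pos: [549.4, 67.2, 174.5]
tcp_rot: [-3.139, 0.001, 1.469]
contact_force: [0.2, 0.2, -3.4]
opening: 0.142
grasp_force: 78.5
```

play_rows(
  rows=[
    {"dp": [-0.72,0.06,0],"turn": [0,0,0],"fingers": 1.0},
    {"dp": [-0.72,0.06,0],"turn": [0,0,0],"fingers": 1.0},
    {"dp": [-0.5,0.04,0],"turn": [0,0,0],"fingers": 1.0},
    {"dp": [-0.3,0.02,0],"turn": [0,0,0],"fingers": 1.0},
    {"dp": [0,0,0],"turn": [0,0,0],"fingers": 1.0},
  ],
)

```text
clock: 13.42
eef_pos: [547.8, -23.1, 174.7]
tcp_rot: [-3.139, 0.001, 1.467]
contact_force: [0.2, -0.1, -3.3]
opening: 0.145
grasp_force: 78.5
```

play_rows(
  rows=[
    {"dp": [0,0,0],"turn": [0,0,0],"fingers": 1.0},
    {"dp": [0,0,0],"turn": [0,0,0],"fingers": 1.0},
    {"dp": [0,0,0],"turn": [0,0,0],"fingers": 1.0},
  ],
)

```text
clock: 13.67
eef_pos: [548.5, -20.2, 175.1]
tcp_rot: [-3.14, 0.0, 1.47]
contact_force: [-0.1, -0.2, -3.6]
opening: 0.146
grasp_force: 78.5
```

```bash
python3 now.py
python3 - <<'E'
from plan import *
p0,R0,s=cur();rows(p0,R0,jig(0,0,144),flat(JIG[3]),n=2)
E
```

```text
F [-0.06 -0.19 -3.58] M [ 0.   -0.05 -0.02] jig [ -0.43   3.82 175.1 ] euler [-3.14  0.    1.47] err [-0.  0.  0.] 0.14570442035198705 13.6667
0 [-0.048, 0.006, 0.389] [-0.012, 0.001, 0.018]
1 [-0.048, 0.005, 0.389] [0.0, 0.0, 0.0]
```

play_rows(
  rows=[
    {"dp": [-0.05,0,0.4],"turn": [0,0,0.02],"fingers": 1.0},
    {"dp": [-0.05,0,0.4],"turn": [0,0,0],"fingers": 1.0},
    {"dp": [0,0,0],"turn": [0,0,0],"fingers": 1.0},
    {"dp": [0,0,0],"turn": [0,0,0],"fingers": 1.0},
    {"dp": [0,0,0],"turn": [0,0,0],"fingers": 1.0},
  ],
)

```text
clock: 14.08
eef_pos: [548.5, -24.6, 143.9]
tcp_rot: [-3.141, 0.0, 1.467]
contact_force: [0.5, 0.3, -3.9]
opening: 0.146
grasp_force: 78.5
```

```bash
python3 now.py
python3 - <<'E'
from rig import r
import cv2,pickle,numpy as np
d={n:r.grab_frame(n) for n in("top","scene")};pickle.dump(d,open("f4.pkl","wb"))
o=[]
for n,(u,v) in dict(top=(283,150),scene=(265,160)).items():
    f=d[n]["pixels"];o.append(cv2.resize(f[v:v+100,u:u+100,::-1],(400,400),interpolation=cv2.INTER_CUBIC))
cv2.imwrite("pics/g5.png",np.hstack(o))
E
```

```text
F [ 0.45  0.26 -3.94] M [0.04 0.02 0.01] jig [  0.1   -0.61 143.87] euler [-3.14  0.    1.47] err [-0.  0. -0.] 0.14640003885364872 14.0833
```

View pics/g5.png

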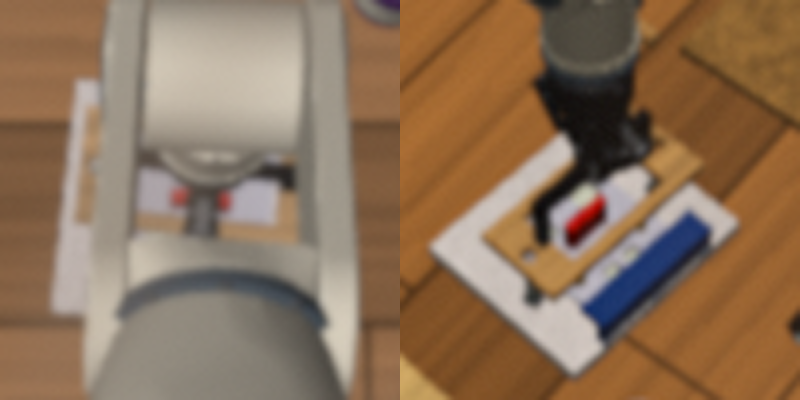

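Run:
```python
from fit import *
np.set_printoptions(precision=2,suppress=True)
A=[((47.5,-100,12),(557,297)),((-47.5,-100,12),(483,237)),((47.5,100,12),(704,160)),((0,-85,12),(529,255))]
L={"scene":[(a,((b[0]-400+.5)/4-.5+265,(b[1]+.5)/4-.5+160)) for a,b in A]}
p,r_=fit(L,[549,-24,-.1],90);print(p,r_)
print(proj("scene",world([549.6,-24.3,90,-.104],[a for a,_ in A]))-[b for _,b in L["scene"]])
```

```text
[549.84 -24.12  90.    -0.08] [array([[-0.02,  0.04],
       [-0.26, -0.26],
       [-0.1 ,  0.03],
       [ 0.39,  0.17]])]
[[-0.78 -0.15]
 [-0.57 -0.82]
 [ 0.09  0.57]
 [-0.08 -0.15]]
```

play_rows(
  rows=[
    {"dp": [0.01,0,0.2],"turn": [0,0,0],"fingers": 1.0},
    {"dp": [0,0,0.15],"turn": [0,0,0],"fingers": 1.0},
    {"dp": [0,0,0.1],"turn": [0,0,0],"fingers": 1.0},
    {"dp": [0,0,0.05],"turn": [0,0,0],"fingers": 1.0},
    {"dp": [0,0,0],"turn": [0,0,0],"fingers": 1.0},
  ],
)

```text
clock: 14.6
eef_pos: [547.6, -24.9, 122.5]
tcp_rot: [-3.139, 0.001, 1.467]
contact_force: [-0.4, 0.4, -3.4]
opening: 0.147
grasp_force: 78.5
```

play_rows(
  rows=[
    {"dp": [0,0,0.05],"turn": [0,0,0],"fingers": 1.0},
    {"dp": [0,0,0.05],"turn": [0,0,0],"fingers": 1.0},
    {"dp": [0,0,0],"turn": [0,0,0],"fingers": 1.0},
  ],
)

```text
clock: 14.85
eef_pos: [548.0, -24.9, 119.0]
tcp_rot: [-3.14, 0.0, 1.467]
contact_force: [0.1, 0.1, -4.1]
opening: 0.147
grasp_force: 78.6
```

```bash
python3 now.py
```

```text
F [ 0.14  0.06 -4.07] M [-0.03 -0.01 -0.06] jig [ -0.38  -0.91 118.99] euler [-3.14  0.    1.47] err [-0.  0. -0.] 0.14745573920308302 14.85
```

play_rows(
  rows=[
    {"dp": [0.015,0.01,0.05],"turn": [0,0,0],"fingers": 1.0},
    {"dp": [0,0,0.05],"turn": [0,0,0],"fingers": 1.0},
    {"dp": [0,0,0],"turn": [0,0,0],"fingers": 1.0},
    {"dp": [0,0,0],"turn": [0,0,0],"fingers": 1.0},
  ],
)

```text
clock: 15.18
eef_pos: [548.5, -24.3, 115.1]
tcp_rot: [-3.14, 0.0, 1.467]
contact_force: [-0.2, 0.2, -3.5]
opening: 0.153
grasp_force: 78.6
```

play_rows(
  rows=[
    {"dp": [0,0,0.05],"turn": [0,0,0],"fingers": 1.0},
    {"dp": [0,0,0.05],"turn": [0,0,0],"fingers": 1.0},
    {"dp": [0,0,0],"turn": [0,0,0],"fingers": 1.0},
    {"dp": [0,0,0],"turn": [0,0,0],"fingers": 1.0},
  ],
)

```text
clock: 15.52
eef_pos: [548.4, -24.3, 111.1]
tcp_rot: [-3.14, 0.0, 1.467]
contact_force: [0.2, -0.4, -4.2]
opening: 0.147
grasp_force: 78.6
```

```bash
python3 now.py
```

```text
F [ 0.23 -0.41 -4.21] M [ 0.04 -0.   -0.04] jig [ -0.03  -0.31 111.08] euler [-3.14  0.    1.47] err [-0.  0. -0.] 0.14715234832366764 15.5167
```

play_rows(
  rows=[
    {"dp": [0,0,0.1],"turn": [0,0,0],"fingers": 1.0},
    {"dp": [0,0,0.1],"turn": [0,0,0],"fingers": 1.0},
    {"dp": [0,0,0.1],"turn": [0,0,0],"fingers": 1.0},
    {"dp": [0,0,0],"turn": [0,0,0],"fingers": 1.0},
  ],
)

```text
clock: 15.85
eef_pos: [547.9, -24.3, 98.2]
tcp_rot: [-3.139, 0.001, 1.467]
contact_force: [0.1, 0.1, -3.2]
opening: 0.147
grasp_force: 78.5
```

play_rows(
  rows=[
    {"dp": [0,0,0.1],"turn": [0,0,0],"fingers": 1.0},
    {"dp": [0,0,0.1],"turn": [0,0,0],"fingers": 1.0},
    {"dp": [0,0,0.1],"turn": [0,0,0],"fingers": 1.0},
    {"dp": [0,0,0.05],"turn": [0,0,0],"fingers": 1.0},
    {"dp": [0,0,0],"turn": [0,0,0],"fingers": 1.0},
  ],
)

```text
clock: 16.27
eef_pos: [548.2, -24.3, 84.6]
tcp_rot: [-3.14, 0.0, 1.467]
contact_force: [0.3, 1.0, -4.1]
opening: 0.148
grasp_force: 78.5
```

play_rows(
  rows=[
    {"dp": [0,0,0.05],"turn": [0,0,0],"fingers": 1.0},
    {"dp": [0,0,0],"turn": [0,0,0],"fingers": 1.0},
    {"dp": [0,0,0],"turn": [0,0,0],"fingers": 1.0},
  ],
)

```text
clock: 16.52
eef_pos: [548.6, -24.3, 83.3]
tcp_rot: [-3.141, 0.0, 1.467]
contact_force: [0.1, 0.0, -3.8]
opening: 0.149
grasp_force: 78.5
```

```bash
python3 now.py
```

```text
F [ 0.06  0.01 -3.83] M [-0.04 -0.01  0.01] jig [ 0.11 -0.27 83.27] euler [-3.14  0.    1.47] err [-0.  0. -0.] 0.14904295016826358 16.5167
```

play_rows(
  rows=[
    {"dp": [0,0,0.05],"turn": [0,0,0],"fingers": 1.0},
    {"dp": [0,0,0],"turn": [0,0,0],"fingers": 1.0},
    {"dp": [0,0,0],"turn": [0,0,0],"fingers": 1.0},
  ],
)

```text
clock: 16.77
eef_pos: [548.5, -24.3, 81.2]
tcp_rot: [-3.141, 0.0, 1.467]
contact_force: [-0.3, -0.5, -3.7]
opening: 0.145
grasp_force: 78.5
```

play_rows(
  rows=[
    {"dp": [0,0,0.03],"turn": [0,0,0],"fingers": 1.0},
    {"dp": [0,0,0],"turn": [0,0,0],"fingers": 1.0},
    {"dp": [0,0,0],"turn": [0,0,0],"fingers": 1.0},
  ],
)

```text
clock: 17.02
eef_pos: [548.6, -24.3, 80.1]
tcp_rot: [-3.141, 0.0, 1.467]
contact_force: [-0.7, 0.2, -3.3]
opening: 0.148
grasp_force: 78.6
```

```bash
python3 now.py
```

```text
F [-0.74  0.23 -3.35] M [ 0.02 -0.01 -0.03] jig [ 0.17 -0.29 80.09] euler [-3.14  0.    1.47] err [-0.  0. -0.] 0.14846469494336445 17.0167
```

Down in 0.8 mm steps until the force shows it rests.

play_rows(
  rows=[
    {"dp": [0,0,0.02],"turn": [0,0,0],"fingers": 1.0},
    {"dp": [0,0,0],"turn": [0,0,0],"fingers": 1.0},
    {"dp": [0,0,0],"turn": [0,0,0],"fingers": 1.0},
  ],
)

```text
clock: 17.27
eef_pos: [548.7, -24.3, 80.0]
tcp_rot: [-3.141, 0.0, 1.467]
contact_force: [-2.5, -0.8, 4.9]
opening: 0.147
grasp_force: 79.9
```

play_rows(
  rows=[
    {"dp": [0,0,0.01],"turn": [0,0,0],"fingers": 1.0},
    {"dp": [0,0,0],"turn": [0,0,0],"fingers": 1.0},
    {"dp": [0,0,0],"turn": [0,0,0],"fingers": 1.0},
  ],
)

```text
clock: 17.52
eef_pos: [548.7, -24.3, 80.0]
tcp_rot: [-3.141, 0.0, 1.467]
contact_force: [-5.4, 0.2, 10.0]
opening: 0.148
grasp_force: 80.6
```

```bash
python3 now.py
```

```text
F [-5.36  0.17  9.96] M [ 0.01  0.74 -0.01] jig [ 0.26 -0.29 79.96] euler [-3.14  0.    1.47] err [-0.  0. -0.] 0.14805092576983392 17.5167
```

play_rows(
  rows=[
    {"dp": [0,0,0],"turn": [0,0,0],"fingers": 0.75},
    {"dp": [0,0,0],"turn": [0,0,0],"fingers": 0.6},
    {"dp": [0,0,0],"turn": [0,0,0],"fingers": 0.5},
    {"dp": [0,0,0],"turn": [0,0,0],"fingers": 0.5},
    {"dp": [0,0,-0.1],"turn": [0,0,0],"fingers": 0.5},
  ],
)

```text
clock: 17.93
eef_pos: [548.1, -24.3, 82.3]
tcp_rot: [-3.14, 0.0, 1.467]
contact_force: [-0.6, -1.0, -0.5]
opening: 0.497
grasp_force: 0.0
```

play_rows(
  rows=[
    {"dp": [0,0,-0.3],"turn": [0,0,0],"fingers": 0.5},
    {"dp": [0,0,-0.7],"turn": [0,0,0],"fingers": 0.5},
    {"dp": [0,0,-0.9],"turn": [0,0,0],"fingers": 0.5},
    {"dp": [0,0,-0.9],"turn": [0,0,0],"fingers": 0.5},
    {"dp": [0,0,-0.6],"turn": [0,0,0],"fingers": 0.5},
  ],
)

```text
clock: 18.35
eef_pos: [549.7, -24.3, 223.2]
tcp_rot: [3.139, 0.0, 1.467]
contact_force: [1.2, -0.5, 0.3]
opening: 0.497
grasp_force: 0.0
```

play_rows(
  rows=[
    {"dp": [0.7,0,-0.2],"turn": [0,0,0],"fingers": 0.5},
    {"dp": [0.9,0,-0.2],"turn": [0,0,0],"fingers": 0.5},
    {"dp": [0.9,0,0],"turn": [0,0,0],"fingers": 0.5},
    {"dp": [0.9,0,0],"turn": [0,0,0],"fingers": 0.5},
    {"dp": [0.9,0,0],"turn": [0,0,0],"fingers": 0.5},
  ],
)

```text
clock: 18.77
eef_pos: [566.7, 148.4, 236.4]
tcp_rot: [3.141, -0.0, 1.466]
contact_force: [0.4, -0.5, 0.5]
opening: 0.502
grasp_force: 0.0
```

play_rows(
  rows=[
    {"dp": [0.9,0,0],"turn": [0,0,0],"fingers": 0.5},
    {"dp": [0.9,0,0],"turn": [0,0,0],"fingers": 0.5},
    {"dp": [0.5,0,0],"turn": [0,0,0],"fingers": 0.5},
    {"dp": [0,0,0],"turn": [0,0,0],"fingers": 0.5},
    {"dp": [0,0,0],"turn": [0,0,0],"fingers": 0.5},
  ],
)

```text
clock: 19.18
eef_pos: [576.0, 239.3, 235.4]
tcp_rot: [-3.141, 0.0, 1.469]
contact_force: [0.1, 0.1, 0.4]
opening: 0.501
grasp_force: 0.0
```

Run:
```python
from rig import r
import cv2,numpy as np
o=[]
for n,(u,v) in dict(top=(283,150),scene=(265,160)).items():
    f=r.grab_frame(n)["pixels"];o.append(cv2.resize(f[v:v+100,u:u+100,::-1],(400,400),interpolation=cv2.INTER_CUBIC))
    if n=="scene": o2=cv2.resize(f[60:,:,::-1],(376,200))
cv2.imwrite("pics/g6.png",np.vstack([np.hstack(o),np.hstack([o2,np.zeros((200,424,3),np.uint8)])]))
```

```text
(no output)
```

View pics/g6.png

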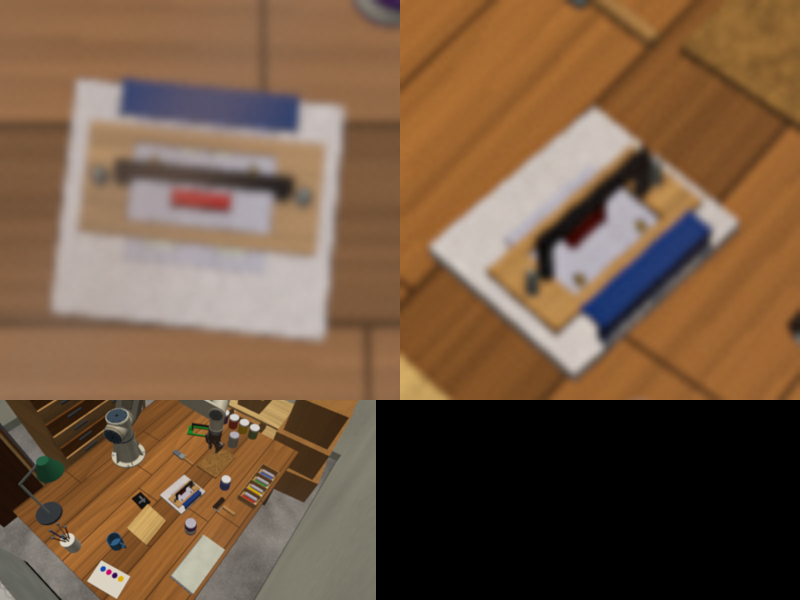

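The frame lies flat over both pins (top view about (100,175) and (303,195)) with the red grip in its window. The stencil is under it and the bystanders look undisturbed.

```bash
python3 -c "from rig import r; print(r.sign_off())"
```

```text
the job is handed in; nothing more can be done
None
```

The job is handed in: the stencil lies flat over the brass studs under the blue lip, the frame rests on it over both guide pins, both are released and the arm is clear. It took about 19 s, and the bystanders look undisturbed in the last picture.

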